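Load a gift box through the spring flaps of a collection lane

ROBOT

A 7-joint arm with a two-finger parallel gripper is mounted at the origin on a cart in front of the work surface, level with it; the furniture and walls round the work are solid. World frame = base frame: x ahead of the robot, y to its left, z up, the work surface at z = 0. Lengths are in m, angles in rad, forces in N, time in s.
With the tool pointing down it reaches from about 0.425 to 0.875 m from the base axis. Payload 8.4 kg.
Tool frame: the origin (TCP) lies between the finger pads; the fingertips stand 17 mm ahead of it and the grasp point (between the pads) lies 2 mm behind it (bot.nose_length is the z of the fingertips in the tool frame, in m); z points along the fingers, y is the line along which they close (so a half turn about z gives the same grasp; the last joint's range is limited). The gripper opens to 85 mm and grips with 20 to 120 N. Pads are 22 mm wide; open, the fingers measure 114 mm over their backs; the gripper's body (76 mm by 85 mm) begins 54 mm behind the grasp point. The pads swing forward as they close: fully open they stand 13 mm farther back than shut.
Start: joints at [1.248, 0.333, 0.04, 1.465, -0.013, 1.343, -0.059], TCP at [0.144, -0.634, 0.248] pointing down, gripper open.
Joint ranges: [-2.58, 2.58], [-0.38, 2.09], [-1.3, 1.39], [0.25, 2.4], [-1.5, 4.64], [0.08, 2.09], [-2.65, 2.65]. Speed limits (rad/s): [2.22, 2.22, 2.79, 2.79, 3.14, 3.14, 3.14].

INTERFACE

Orientations are given as a 3x3 rotation matrix whose columns are the frame's x, y, z axes.
In Python, from rig import bot gives the robot as it stands. The module is installed in compiled form; this text tells all that it offers.
- The arm moves only by the shell command python3 -m creep 'ROWS'. ROWS is a JSON object of lists of equal length, an entry for each row: "gripper": the finger opening in cm, from 0 to 8.54; "delta_pos": the shift along the tool's x, y, z in cm, a list of three; "delta_rot": the turn, a rotation vector about the tool's x, y, z in rad, a list of three. A call has 1 to 20 rows; each row is the pose to reach, as a shift and turn from the pose commanded when the call began, along the tool's axes at that moment; what a row does not reach only later rows make up. A row lasts 1/10 s, in which the tool goes at most 50 mm and 8.59 degrees, less where a joint would pass 70% of its speed; a pose out of reach is approached as far as the arm can. A call with a gripper value outside its range is refused whole. The fingers move at their own pace and stop on an object; the grip force is fixed at half the most. Time passes only in rows, so rows that repeat a pose let the fingers close. It gives the time, the measured TCP pose, the force, the opening and the grip force at its end, in the units of the state.
- bot.observe(): the state, without advancing time (a new reading comes with each control period).
- bot.snapshot(name): name is "scene" or "top"; returns the picture (420x560x3 uint8, red, green, blue); there is no depth.
- bot.camera_params(name): a dict with "fovy" (degrees; the focal length in pixels is half the picture's height over the tangent of half this angle, whatever the lens; pixels are square), "cx", "cy" (the principal point, pixels), "k1" (the pictures are not rectified: a ray, as slopes to the right and down, at radius r is drawn at 1 + k1 r^2 times it, then the intrinsics apply), "R" (3x3) and "t" (3): a world point X has camera coordinates R X + t. Camera axes: x right, y down, z forward; pixel columns grow to the right and rows downward; lengths in m; the calibration is good to about 2 mm. A picture is of the moment at which its call begins. camera_params takes no time and is no camera call.
- bot.sign_off(): hands the job in; it is judged then, once.
The state is a dict: "clock": time; "joint_pos": joint angles; "joint_vel": joint speeds; "tau": joint torques, N m; "tool_pos": TCP position; "ee_rot": TCP orientation; "ft_force": force on the tool from outside, world axes, zero at the start; "wrist_torque": the same for the moment, N m; "finger_gap": opening from 0.0 (shut) to 1.0 (fully open); "finger_force": force on a finger pad.
Only numpy, scipy, OpenCV 4.12 (cv2) and the standard library are available. Lean on these libraries where they do the work, as an engineer would, in place of code of your own. Each camera call takes 0.05 s, during which the arm holds its last target. There are 200 camera calls.

TASK

Stand the tall narrow gift box lengthwise in the open mouth of the wooden collection lane, in front of its two spring flaps. Then push it along the lane between the flaps until it has pressed the rubber buffer at the far end fully home, as far as it will go, pushing gently so as not to ram it (20 N at most), and leave the box standing there untouched with both flaps shut behind it. Leave the rest of the stock where it is.

Things in the scene. Friction and masses are not known exactly. Their poses are not given: they have to be found in the camera images.
- gift_box: Tall patterned card gift box, 60 mm (its x) by 120 mm (its y) by 90 mm high (z), 0.24 to 0.42 kg, loose, standing upright on the table to the right. Origin: centre of its underside. Grasp it across its 60 mm width from above. Its two ends are alike.
- lane: Collection lane of light wood, fixed, open at the top. Origin: on the table under the middle of the flap gate; x runs along the lane from the mouth (robot's side) to the far end, z up. Waxed floor 6 mm high, x = -155 to 241 mm. Rails 68 mm apart inside, tops 18 mm above the table, x = -128 to 241 mm, flared before that.
- lane_mouth (a point): On the lane's floor (6 mm above the table), middle of the mouth, x = -75 mm of the lane. The box stands here lengthwise, its y along the lane's x, centred, with 15 mm left before the flaps. The rails leave 4 mm on either side of it.
- lane_gate (a point): Middle of the gate, on the lane's floor, x = 0. Two posts 90 mm apart inside and 55 mm high carry the flaps. Shut fingers can follow the box between the flaps from above. With the buffer home the box's near end is 45 to 90 mm beyond this point, clear of the flaps.
- lane_end (a point): Far end of the lane's floor, x = 241 mm. Up to 50 mm before it stands a wooden stop block, 64 mm wide, 70 mm high with a brass thumbscrew on top up to 84 mm, clamped at a different place each time. The place of the block is not measured: feel for it.
- flap_left (a joint): Left flap (+y side), 40 mm long, 20 to 54 mm above the table, on an upright hinge at the lane's x = 0, y = 42 mm. 0 = shut across the lane, up to 1.6 rad as it swings toward the far end, the only way it opens. A spring drives it shut (0.01 N m shut, 0.035 wide open; both together resist the box with roughly 1 to 3 N). It rests on whatever is between the flaps.
- flap_right (a joint): Right flap, mirror image of the left one (hinge at y = -42 mm). 0 = shut, grows to 1.6 rad as it swings toward the far end.
- buffer (a joint): Rubber pad (35 to 65 mm above the table) facing the mouth on the stop block: how far it is pressed in, m. 0 = out, 0.012 = home on a rigid end. It yields at about 4 N (6 to 15 N at the tool, with the box's own drag) and stays where left; at the end the force rises steeply; over 20 N is ramming it. Pad out, its face is at the lane's x = 153 to 198 mm, it may start pressed by up to 3 mm.
- candle: Striped candle in a round cup, 61 mm across, 60 mm high; bystander. Origin: centre of its underside.
- pot: Small speckled pinch pot, 53 mm across, 38 mm high; bystander. Origin: centre of its underside.
- dish: White heart-shaped dish, 94 by 104 by 47 mm; bystander. Origin: centre of its underside.
- dark_box: Dark flat gift box, 95 by 125 by 46 mm; bystander. Origin: centre of its underside.
There are look-alikes about, which are no part of the job. What is meant by the gift_box is not green or turquoise, and is the larger of those in its own colour.

How it is judged:
By the outcome, as a careful person would: the job done as asked, in the order asked, and still so for the second after the job is handed in, with the robot touching nothing.
It also fails if it takes over 67 s, if anything falls off the work surface, if the arm or the gripper's body presses on something with over 40 N, if the wrist force passes 120 N, or if a joint passes its speed limit or range.

## Working session

There is one attempt and no reset: what is moved stays moved. The work goes in short steps, Python scripts to look and compute and a shell command to move; the robot and the scene stay as the last step left them, time stands still between calls to the robot, and variables do not carry over. Pictures are saved under pics/ and viewed, at most 10 in all, crops included, and the job is handed in when it is done.

```bash
mkdir -p pics; python3 - <<'E'
from rig import bot
import cv2
for n in ("scene","top"):
    cv2.imwrite(f"pics/{n}0.png",bot.snapshot(n)[:,:,::-1]); print(n,bot.camera_params(n))
s=bot.observe(); print(s['clock'],s['tool_pos'],s['ee_rot'],s['ft_force'],s['finger_gap'],bot.nose_length)
E
```

```text
scene {'fovy': 49.77092199320684, 'cx': 288.0642255017568, 'cy': 206.27689751967057, 'k1': -0.12239760196760759, 'R': array([[-0.79862514, -0.60159378,  0.01681697],
       [-0.4282248 ,  0.54839711, -0.71825075],
       [ 0.4228728 , -0.58081454, -0.69558109]]), 't': array([0.42677966, 0.31264713, 1.17790279])}
top {'fovy': 46.34545037322162, 'cx': 279.67714051215876, 'cy': 207.74689741814902, 'k1': -0.09889147565788146, 'R': array([[ 0.00905585, -0.99992565, -0.00816575],
       [-0.99000269, -0.0078159 , -0.14083177],
       [ 0.14075748,  0.00935946, -0.98999986]]), 't': array([-0.02942574,  0.5964537 ,  1.21933843])}
0.1 [ 0.1441487  -0.63342874  0.24750292] [[ 9.75068234e-01  2.21904858e-01 -4.15787139e-04]
 [ 2.21905224e-01 -9.75067275e-01  1.37133712e-03]
 [-1.01114064e-04 -1.42941260e-03 -9.99998973e-01]] [ 0.40951974  0.35668415 -0.5125781 ] 0.9982495699839203 0.017
```

View pics/scene0.png

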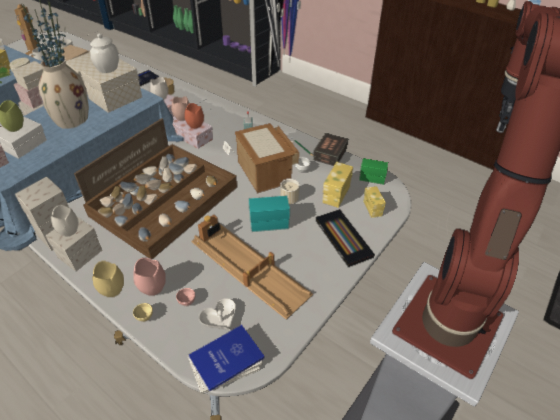

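View pics/top0.png

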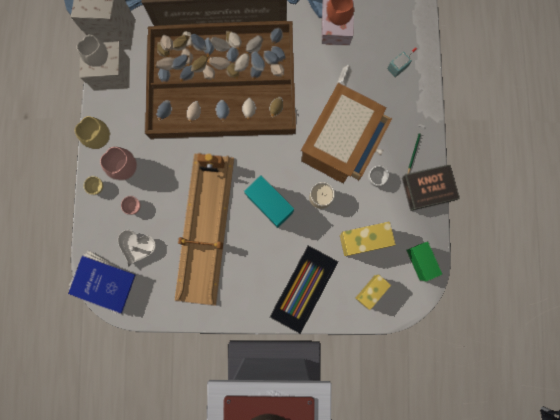

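The scene shows the larger yellow box at (338,184), the small yellow decoy at (374,201), and the lane from (290,300) to (205,228). In the top view they are at (368,239), (373,292), and (195,303) to (212,155). I'll enlarge the top view to measure.

```bash
python3 - <<'E'
import cv2,numpy as np
a=cv2.imread("pics/top0.png")
A=cv2.resize(a[145:311,165:250],None,fx=3.6,fy=3.6,interpolation=cv2.INTER_CUBIC)
B=cv2.resize(a[210:285,325:413],None,fx=5,fy=5,interpolation=cv2.INTER_CUBIC)
c=np.zeros((600,800,3),np.uint8); c[:A.shape[0],:A.shape[1]]=A[:600]; c[:B.shape[0],340:340+B.shape[1]]=B
cv2.imwrite("pics/crop1.png",c)
E
cat > h.py <<'E'
import numpy as np,cv2
from rig import bot
def cam(n):
    p=bot.camera_params(n); f=210/np.tan(np.radians(p['fovy']/2))
    return np.array([[f,0,p['cx']],[0,f,p['cy']],[0,0,1]]),np.array([p['k1'],0,0,0,0.]),np.array(p['R']),np.array(p['t'])
def w(n,px,z):
    K,d,R,t=cam(n); u=cv2.undistortPoints(np.array(px,float).reshape(-1,1,2),K,d)[:,0]
    r=np.c_[u,np.ones(len(u))]@R; C=-R.T@t; z=np.broadcast_to(z,len(u))
    return C+r*((z-C[2])/r[:,2])[:,None]
def proj(n,X):
    K,d,R,t=cam(n); return cv2.projectPoints(np.array(X,float).reshape(-1,1,3),cv2.Rodrigues(R)[0],t,K,d)[0][:,0]
E
```

```text
(no output)
```

View pics/crop1.png

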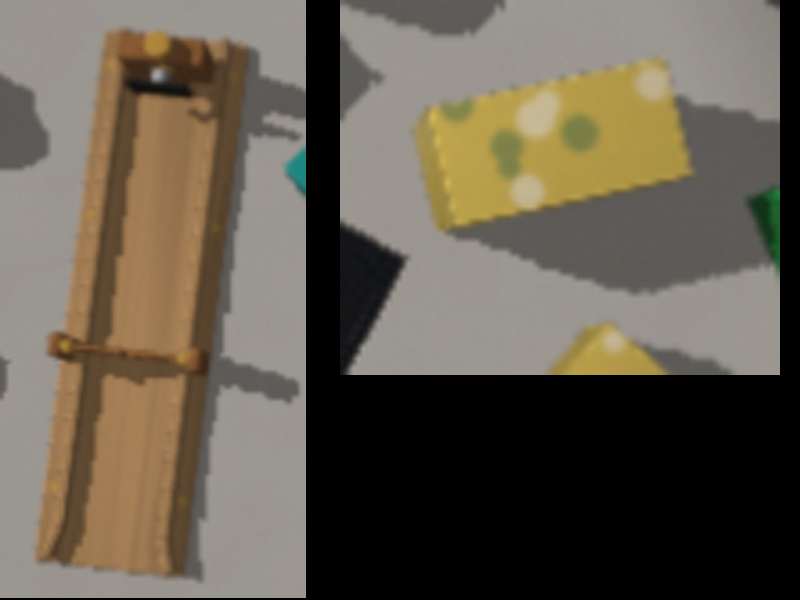

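Zoomed: the box top's corners are at crop (435,107), (665,60), (692,174), (450,228). The lane mouth's corners are (38,560) and (184,575), the posts (62,345) and (190,358), and the buffer face near (155,95). Next I convert these to world coordinates and overlay the model.

```bash
cat > fit.py <<'E'
from h import *
u=lambda P,s,ox,oy,x0=0:[((x-x0+.5)/s-.5+ox,(y+.5)/s-.5+oy) for x,y in P]
b=w("top",u([(435,107),(665,60),(692,174),(450,228)],5,325,210,340),.09)
print("box",b.round(4),"sides",[np.linalg.norm(b[i]-b[(i+1)%4]).round(4) for i in range(4)],"c",b.mean(0).round(4))
d=b[1]+b[2]-b[0]-b[3]; print("long axis deg",np.degrees(np.arctan2(d[1],d[0])))
L=lambda P,z:w("top",u(P,3.6,165,145),z)
m=L([(38,560),(184,575)],.018); f=L([(107,32),(248,47)],.018); p=L([(62,345),(190,358)],.055)
for n,q in(("mouth",m),("far",f),("posts",p)): print(n,q.round(4),q.mean(0).round(4),np.linalg.norm(q[0]-q[1]).round(4))
dd=f.mean(0)-m.mean(0); print("lane deg",np.degrees(np.arctan2(dd[1],dd[0])),np.linalg.norm(dd), "perp", [np.degrees(np.arctan2(q[0,1]-q[1,1],q[0,0]-q[1,0]))-90 for q in(m,f,p)])
E
python3 fit.py
```

```text
box [[ 0.5334 -0.1825  0.09  ]
 [ 0.5574 -0.2967  0.09  ]
 [ 0.5012 -0.3089  0.09  ]
 [ 0.4741 -0.1894  0.09  ]] sides [np.float64(0.1168), np.float64(0.0576), np.float64(0.1226), np.float64(0.0597)] c [ 0.5165 -0.2444  0.09  ]
long axis deg -77.6600608870186
mouth [[0.3573 0.2429 0.018 ]
 [0.3484 0.1376 0.018 ]] [0.3529 0.1903 0.018 ] 0.1057
far [[0.745  0.2057 0.018 ]
 [0.7339 0.1001 0.018 ]] [0.7395 0.1529 0.018 ] 0.1061
posts [[0.5091 0.2228 0.055 ]
 [0.5009 0.1319 0.055 ]] [0.505  0.1774 0.055 ] 0.0912
lane deg -5.523280090240546 0.3883712134659666 perp [np.float64(-4.841612611919928), np.float64(-5.959261783128127), np.float64(-5.138984840101855)]
```

```bash
cat > ov.py <<'E'
from h import *
import sys
def ov(n,img,o,th,box,s,x0,y0,x1,y1,out,boxth):
    im=cv2.resize(img[y0:y1,x0:x1],None,fx=s,fy=s,interpolation=cv2.INTER_CUBIC)
    def line(P,c):
        P=np.array(P,float); q=((proj(n,P)-[x0,y0]+.5)*s-.5); cv2.polylines(im,[np.round(q*8).astype(np.int32)],False,c,1,cv2.LINE_AA,3)
    T=lambda P,o,th:[(o[0]+np.cos(th)*x-np.sin(th)*y,o[1]+np.sin(th)*x+np.cos(th)*y,z) for x,y,z in P]
    for sg in(1,-1):
        line(T([(-.128,sg*.034,.018),(.241,sg*.034,.018)],o,th),(255,0,0))
        line(T([(-.155,sg*.034,.006),(.241,sg*.034,.006)],o,th),(0,255,0))
        line(T([(0,sg*.042,.054),(0,sg*.002,.054)],o,th),(0,0,255))
        line(T([(0,sg*.045,.055),(0,sg*.045,.018)],o,th),(255,0,255))
    line(T([(-.155,.034,.006),(-.155,-.034,.006)],o,th),(0,255,0))
    line(T([(.241,.034,.006),(.241,-.034,.006)],o,th),(0,255,0))
    for z in(.09,0): line(T([(-.03,-.06,z),(.03,-.06,z),(.03,.06,z),(-.03,.06,z),(-.03,-.06,z)],box,boxth),(0,0,0) if z else (255,255,0))
    cv2.imwrite(out,im); return im
E
python3 - <<'E'
from ov import *
o=(.505,.1774);th=np.radians(-5.4);b=(.5165,-.2444);bt=np.radians(12.3)
A=ov("top",cv2.imread("pics/top0.png"),o,th,b,3.6,165,145,250,311,"/tmp/a.png",bt)
B=ov("scene",cv2.imread("pics/scene0.png"),o,th,b,3.6,185,210,315,320,"/tmp/b.png",bt)
C=ov("top",cv2.imread("pics/top0.png"),o,th,b,3,325,210,413,275,"/tmp/c.png",bt)
D=ov("scene",cv2.imread("pics/scene0.png"),o,th,b,3,315,155,390,220,"/tmp/d.png",bt)
c=np.zeros((600,800,3),np.uint8)
for X,x,y in((A,0,0),(B,310,0),(C,310,400),(D,575,400)):
    h=min(X.shape[0],600-y);k=min(X.shape[1],800-x);c[y:y+h,x:x+k]=X[:h,:k]
cv2.imwrite("pics/ov1.png",c)
E
```

```text
(no output)
```

View pics/ov1.png

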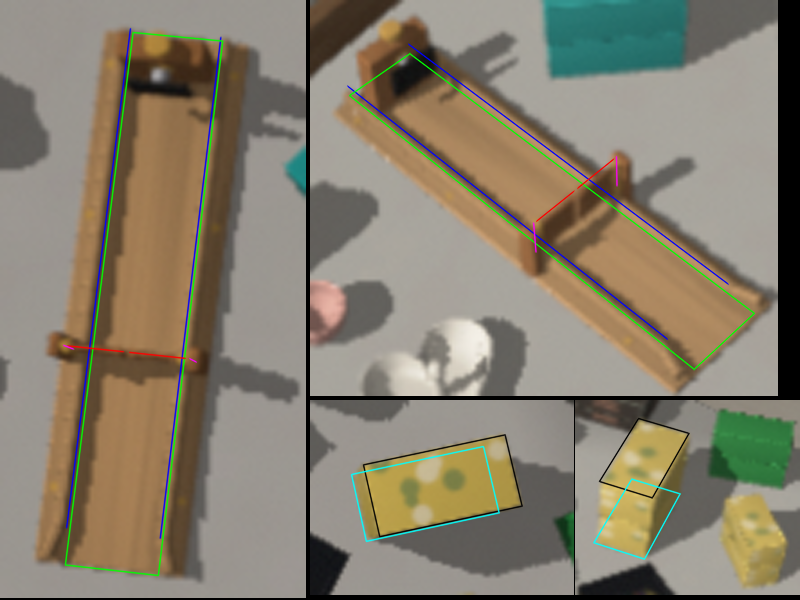

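The overlay agrees with both views to about 2 mm. That gives the gift box at (0.5165, -0.2444) with its width axis at 12.3°, and the lane origin at (0.505, 0.1774), yaw -5.4°. Next is the move above the box.

```bash
cat > go.py <<'E'
from h import *
from scipy.spatial.transform import Rotation as Ro
LO=np.array([.505,.1774]); LT=np.radians(-5.4)
def lane(x,y): return LO+np.array([np.cos(LT)*x-np.sin(LT)*y,np.sin(LT)*x+np.cos(LT)*y])
def go(x,y,z,ydeg):
    s=bot.observe(); R=np.array(s['ee_rot']); a=np.radians(ydeg)
    Y=np.array([np.cos(a),np.sin(a),0]); Z=np.array([0,0,-1.]); T=np.c_[np.cross(Y,Z),Y,Z]
    print("cm",(100*R.T@(np.array([x,y,z])-s['tool_pos'])).round(2),"rv",Ro.from_matrix(R.T@T).as_rotvec().round(4))
def st():
    s=bot.observe(); R=np.array(s['ee_rot']); d=np.array(s['tool_pos'])[:2]-LO; c,n=np.cos(LT),np.sin(LT)
    print("t %.2f"%s['clock'],"tcp",np.round(s['tool_pos'],4),"lane",np.round([c*d[0]+n*d[1],-n*d[0]+c*d[1]],4),"ydeg %.2f"%np.degrees(np.arctan2(R[1,1],R[0,1])),"F",np.round(s['ft_force'],2),"gap",round(s['finger_gap'],3),"ff",np.round(s['finger_force'],1),"q",np.round(s['joint_pos'],2))
E
python3 -c "
from go import *
go(.5165,-.2444,.15,12.3)"
```

```text
cm [ 44.94 -29.66   9.79] rv [-1.2000e-03 -1.0000e-03 -1.5617e+00]
```

```bash
python3 -m creep '{"gripper":[8.54,8.54,8.54,8.54,8.54,8.54,8.54,8.54,8.54,8.54,8.54,8.54,8.54,8.54,8.54,8.54],"delta_pos":[[4.1,-2.7,0.9],[8.2,-5.4,1.8],[12.3,-8.1,2.7],[16.3,-10.8,3.6],[20.4,-13.5,4.5],[24.5,-16.2,5.3],[28.6,-18.9,6.2],[32.7,-21.6,7.1],[36.8,-24.3,8.0],[40.9,-27,8.9],[44.9,-29.7,9.8],[44.94,-29.66,9.8],[44.94,-29.66,9.8],[44.94,-29.66,9.8],[44.94,-29.66,9.8],[44.94,-29.66,9.8]],"delta_rot":[[0,0,-0.142],[0,0,-0.284],[0,0,-0.426],[0,0,-0.568],[0,0,-0.71],[0,0,-0.852],[0,0,-0.994],[0,0,-1.136],[0,0,-1.278],[0,0,-1.42],[-0.001,-0.001,-1.562],[-0.001,-0.001,-1.562],[-0.001,-0.001,-1.562],[-0.001,-0.001,-1.562],[-0.001,-0.001,-1.562],[-0.001,-0.001,-1.562]]}'; python3 -c "
from go import *
st(); go(.5165,-.2444,.057,12.3)"
```

```text
clock: 1.7
tool_pos: [0.516, -0.246, 0.1505]
ee_rot: [[-0.211, 0.977, 0.0], [0.977, 0.211, -0.002], [-0.002, -0.0, -1.0]]
ft_force: [0.4, 0.8, 0.1]
finger_gap: 1.001
finger_force: 0.0
t 1.70 tcp [ 0.516  -0.246   0.1505] lane [ 0.0508 -0.4205] ydeg 12.19 F [0.43 0.78 0.1 ] gap 1.001 ff 0.0 q [ 0.76  0.28 -0.46  1.76  0.14  1.13  0.47]
cm [0.16 0.08 9.35] rv [-0.0001  0.0018 -0.002 ]
```

```bash
python3 -m creep '{"gripper":[8.54,8.54,8.54,8.54,8.54,8.54,0,0,0,0,0,0,0,0],"delta_pos":[[0.16,0.08,2],[0.16,0.08,4],[0.16,0.08,6],[0.16,0.08,8],[0.16,0.08,9.35],[0.16,0.08,9.35],[0.16,0.08,9.35],[0.16,0.08,9.35],[0.16,0.08,9.35],[0.16,0.08,9.35],[0.16,0.08,9.35],[0.16,0.08,9.35],[0.16,0.08,9.35],[0.16,0.08,9.35]],"delta_rot":[[0,0,0],[0,0,0],[0,0,0],[0,0,0],[0,0,0],[0,0,0],[0,0,0],[0,0,0],[0,0,0],[0,0,0],[0,0,0],[0,0,0],[0,0,0],[0,0,0]]}'; python3 -c "
from go import *
st(); go(*lane(-.075,0),.185,84.6)"
```

```text
clock: 3.1
tool_pos: [0.5178, -0.2437, 0.0581]
ee_rot: [[-0.213, 0.977, 0.002], [0.977, 0.213, -0.002], [-0.003, 0.001, -1.0]]
ft_force: [-0.7, 0.1, 5.6]
finger_gap: 0.692
finger_force: 66.3
t 3.10 tcp [ 0.5178 -0.2437  0.0581] lane [ 0.0523 -0.418 ] ydeg 12.30 F [-0.75  0.07  5.64] gap 0.692 ff 66.3 q [ 0.73  0.39 -0.44  1.84  0.2   0.95  0.42]
cm [ 43.66   0.6  -12.81] rv [-6.0000e-04  3.2000e-03 -1.2618e+00]
```

```bash
python3 -m creep '{"gripper":[0,0,0,0,0,0,0,0,0,0,0,0,0,0,0,0,0,0],"delta_pos":[[0,0,-3],[0,0,-7],[0,0,-11],[2,0,-12.8],[6,0.1,-12.8],[10,0.1,-12.8],[14,0.2,-12.8],[18,0.3,-12.8],[22,0.3,-12.8],[26,0.4,-12.8],[30,0.4,-12.8],[34,0.5,-12.8],[38,0.5,-12.8],[41,0.6,-12.8],[43,0.6,-12.8],[43.66,0.6,-12.8],[43.66,0.6,-12.8],[43.66,0.6,-12.8]],"delta_rot":[[0,0,0],[0,0,0],[0,0,0],[0,0,-0.05],[0,0,-0.17],[0,0,-0.29],[0,0,-0.41],[0,0,-0.53],[0,0,-0.65],[0,0,-0.77],[0,0,-0.89],[0,0,-1.01],[0,0,-1.12],[0,0,-1.2],[0,0.003,-1.25],[0,0.003,-1.262],[0,0.003,-1.262],[0,0.003,-1.262]]}'; python3 -c "
from go import *
st(); go(*lane(-.075,0),.085,84.6)"
```

```text
clock: 4.9
tool_pos: [0.4302, 0.1833, 0.1841]
ee_rot: [[-0.995, 0.097, -0.002], [0.097, 0.995, 0.0], [0.002, -0.0, -1.0]]
ft_force: [0.6, -1.3, -2.3]
finger_gap: 0.695
finger_force: 66.4
t 4.90 tcp [0.4302 0.1833 0.1841] lane [-0.075  -0.0012] ydeg 84.46 F [ 0.58 -1.3  -2.34] gap 0.695 ff 66.4 q [ 0.4   0.07 -0.92  1.94  0.06  1.16  0.93]
cm [-0.02  0.12  9.91] rv [-0.0002 -0.0022 -0.0025]
```

```bash
python3 -m creep '{"gripper":[0,0,0,0,0,0],"delta_pos":[[0,0.12,3],[0,0.12,6],[0,0.12,8.5],[0,0.12,9.6],[0,0.12,9.6],[0,0.12,9.6]],"delta_rot":[[0,0,-0.002],[0,-0.002,-0.002],[0,-0.002,-0.002],[0,-0.002,-0.002],[0,-0.002,-0.002],[0,-0.002,-0.002]]}'; python3 - <<'E'
from go import *
st()
a=cv2.cvtColor(bot.snapshot("top"),cv2.COLOR_RGB2BGR);b=cv2.cvtColor(bot.snapshot("scene"),cv2.COLOR_RGB2BGR)
from ov import ov
tcp=bot.observe()['tool_pos']
A=ov("top",a,LO,LT,(0,0),3.6,165,145,250,311,"/tmp/a.png",0)
B=ov("scene",b,LO,LT,(0,0),3.6,185,190,315,320,"/tmp/b.png",0)
c=np.zeros((600,800,3),np.uint8)
for X,x,y in((A,0,0),(B,310,0)):
    h=min(X.shape[0],600-y);k=min(X.shape[1],800-x);c[y:y+h,x:x+k]=X[:h,:k]
cv2.imwrite("pics/hold.png",c)
E
```

```text
clock: 5.5
tool_pos: [0.4304, 0.1858, 0.0891]
ee_rot: [[-0.996, 0.093, 0.001], [0.093, 0.996, 0.001], [-0.001, 0.001, -1.0]]
ft_force: [-0.4, 0.9, -2.8]
finger_gap: 0.699
finger_force: 66.3
t 5.50 tcp [0.4304 0.1858 0.0891] lane [-0.075   0.0014] ydeg 84.68 F [-0.4   0.91 -2.77] gap 0.699 ff 66.3 q [ 0.33  0.22 -0.9   2.04  0.21  0.97  0.8 ]
```

View pics/hold.png

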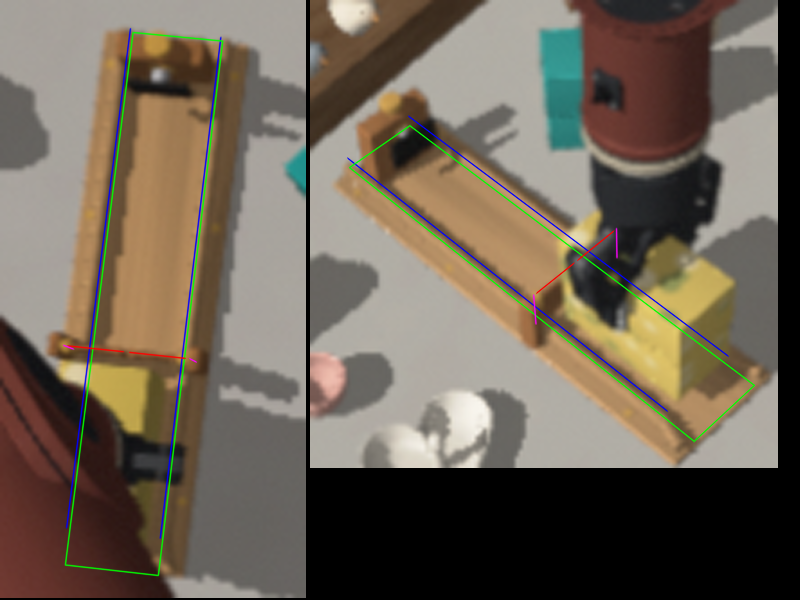

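The top crop shows the held box's far-end corners at about (60,363) and (149,368), clear of the gate. I'll compare those with the expected projections.

```bash
python3 - <<'E'
from go import *
for off in (0,.0014):
  for y in (.03,-.03):
    for n,x0,y0 in(("top",165,145),("scene",185,190)):
      for x in(-.015,-.135):
        for z in (.121,.031):
          p=(proj(n,[[*lane(x,y+off),z]])[0]-[x0,y0]+.5)*3.6-.5
          if not(n=="top" and z<.1): print(off,y,x,z,n,p.round(1)+([0,0] if n=="top" else [310,0]))
E
```

```text
0 0.03 -0.015 0.121 top [ 61.8 362.1]
0 0.03 -0.135 0.121 top [ 39.1 543. ]
0 0.03 -0.015 0.121 scene [557.9 237.7]
0 0.03 -0.015 0.031 scene [562.4 312.9]
0 0.03 -0.135 0.121 scene [679.8 329.4]
0 0.03 -0.135 0.031 scene [677.9 402.9]
0 -0.03 -0.015 0.121 top [150.7 371.6]
0 -0.03 -0.135 0.121 top [128.9 553.2]
0 -0.03 -0.015 0.121 scene [615.4 192.4]
0 -0.03 -0.015 0.031 scene [616.8 268.2]
0 -0.03 -0.135 0.121 scene [736.8 279.4]
0 -0.03 -0.135 0.031 scene [731.9 353.9]
0.0014 0.03 -0.015 0.121 top [ 59.8 361.8]
0.0014 0.03 -0.135 0.121 top [ 37.  542.8]
0.0014 0.03 -0.015 0.121 scene [556.5 238.8]
0.0014 0.03 -0.015 0.031 scene [561.1 314. ]
0.0014 0.03 -0.135 0.121 scene [678.4 330.6]
0.0014 0.03 -0.135 0.031 scene [676.6 404.1]
0.0014 -0.03 -0.015 0.121 top [148.6 371.3]
0.0014 -0.03 -0.135 0.121 top [126.8 552.9]
0.0014 -0.03 -0.015 0.121 scene [614.  193.5]
0.0014 -0.03 -0.015 0.031 scene [615.5 269.2]
0.0014 -0.03 -0.135 0.121 scene [735.5 280.6]
0.0014 -0.03 -0.135 0.031 scene [730.6 355. ]
```

```bash
python3 -m creep '{"gripper":[0,0,0,0,0,0],"delta_pos":[[0,0,0.5],[0,0,1.0],[0,0,1.4],[0,0,1.8],[0,0,2.1],[0,0,2.1]],"delta_rot":[[0,0,0],[0,0,0],[0,0,0],[0,0,0],[0,0,0],[0,0,0]]}'; python3 -c "
from go import *
st()"
```

```text
clock: 6.2
tool_pos: [0.4294, 0.186, 0.0668]
ee_rot: [[-0.996, 0.092, -0.001], [0.092, 0.996, 0.0], [0.001, 0.0, -1.0]]
ft_force: [0.0, 0.5, -3.3]
finger_gap: 0.697
finger_force: 66.3
t 6.20 tcp [0.4294 0.186  0.0668] lane [-0.0761  0.0014] ydeg 84.75 F [ 0.01  0.47 -3.26] gap 0.697 ff 66.3 q [ 0.31  0.26 -0.89  2.06  0.25  0.93  0.77]
```

```bash
python3 -m creep '{"gripper":[0,0,0],"delta_pos":[[0,0,0.15],[0,0,0.3],[0,0,0.3]],"delta_rot":[[0,0,0],[0,0,0],[0,0,0]]}'; python3 -c "
from go import *
st()"
```

```text
clock: 6.5
tool_pos: [0.4298, 0.1861, 0.0643]
ee_rot: [[-0.996, 0.092, 0.0], [0.092, 0.996, 0.001], [-0.0, 0.001, -1.0]]
ft_force: [0.4, -0.3, -3.5]
finger_gap: 0.7
finger_force: 66.6
t 6.50 tcp [0.4298 0.1861 0.0643] lane [-0.0757  0.0016] ydeg 84.74 F [ 0.39 -0.34 -3.45] gap 0.7 ff 66.6 q [ 0.31  0.27 -0.88  2.06  0.26  0.93  0.76]
```

```bash
python3 -m creep '{"gripper":[0,0,0],"delta_pos":[[0,0,0.1],[0,0,0.2],[0,0,0.2]],"delta_rot":[[0,0,0],[0,0,0],[0,0,0]]}'; python3 -c "
from go import *
st()"
```

```text
clock: 6.8
tool_pos: [0.4301, 0.1864, 0.0641]
ee_rot: [[-0.996, 0.092, 0.001], [0.092, 0.996, -0.001], [-0.001, -0.001, -1.0]]
ft_force: [-9.3, -5.4, 24.7]
finger_gap: 0.696
finger_force: 69.2
t 6.80 tcp [0.4301 0.1864 0.0641] lane [-0.0754  0.0019] ydeg 84.75 F [-9.34 -5.36 24.75] gap 0.696 ff 69.2 q [ 0.31  0.27 -0.88  2.06  0.26  0.93  0.76]
```

The box is seated on the floor between the rails. The spot directly behind it, at radius 0.40 m, is out of reach. So I'll release it here and re-grip near its rear end, then slide it forward until its front opens the flaps, and push from behind with shut fingers.

```bash
python3 -m creep '{"gripper":[0,8.5,8.5,8.5,8.5,8.5,8.5,8.5,8.5,8.5],"delta_pos":[[0,0,-0.15],[0,0,-0.15],[0,0,-0.15],[0,0,-0.15],[0,0,-0.15],[0,0,-0.15],[1,0.1,-0.15],[2,-0.2,-0.15],[4,-0.2,-0.15],[4,-0.2,-0.15]],"delta_rot":[[0,0,0],[0,0,0],[0,0,0],[0,0,0],[0,0,0],[0,0,0],[0,0,0],[0,0,0],[0,0,0],[0,0,0]]}'; python3 - <<'E'
from go import *
st()
b=cv2.cvtColor(bot.snapshot("scene"),cv2.COLOR_RGB2BGR)
cv2.imwrite("pics/rel.png",cv2.resize(b[190:320,185:315],None,fx=4.5,fy=4.5,interpolation=cv2.INTER_CUBIC))
E
```

```text
clock: 7.8
tool_pos: [0.3867, 0.1875, 0.0634]
ee_rot: [[-0.996, 0.09, -0.001], [0.09, 0.996, -0.001], [0.001, -0.001, -1.0]]
ft_force: [0.5, -0.4, 0.1]
finger_gap: 0.999
finger_force: 0.0
t 7.80 tcp [0.3867 0.1875 0.0634] lane [-0.1187 -0.0011] ydeg 84.85 F [ 0.52 -0.37  0.1 ] gap 0.999 ff 0.0 q [ 0.33  0.18 -0.93  2.14  0.19  0.9   0.77]
```

View pics/rel.png

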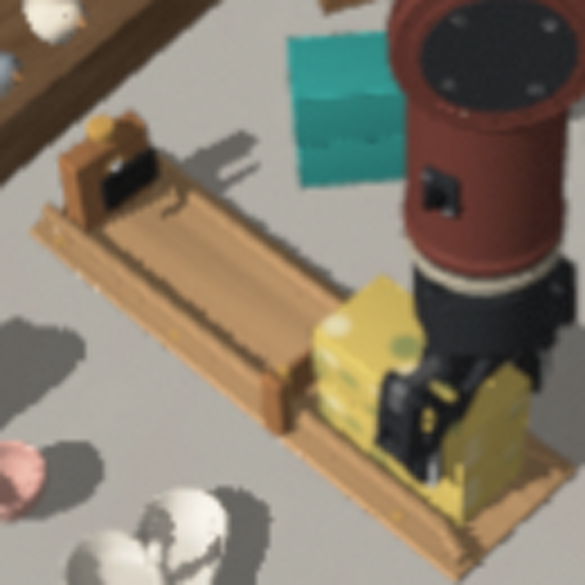

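The box stands upright between the rails: rear bottom corner at (462,522), gate post at (277,400), flaps shut in front of it. I'll grip near the rear end and slide it forward gently.

```bash
python3 -m creep '{"gripper":[0,0,0,0,0,0,0],"delta_pos":[[0,-0.1,0],[0,-0.1,0],[0,-0.1,0],[0,-0.1,0],[0,-0.1,0],[0,-0.1,-0.05],[0,-0.1,-0.05]],"delta_rot":[[0,0,0],[0,0,0],[0,0,0],[0,0,0],[0,0,0],[0,0,0],[0,0,0]]}'; python3 -c "
from go import *
st()"; python3 -m creep '{"gripper":[0,0,0,0,0,0],"delta_pos":[[-0.4,0,0],[-0.8,0,0],[-1.2,0,0],[-1.6,0,0],[-2.0,0,0],[-2.4,0,0]],"delta_rot":[[0,0,0],[0,0,0],[0,0,0],[0,0,0],[0,0,0],[0,0,0]]}';python3 -c "
from go import *
st()"
```

```text
clock: 8.55
tool_pos: [0.3899, 0.1869, 0.0643]
ee_rot: [[-0.996, 0.092, 0.0], [0.092, 0.996, 0.001], [-0.0, 0.001, -1.0]]
ft_force: [0.8, 1.9, -0.7]
finger_gap: 0.696
finger_force: 65.0
t 8.55 tcp [0.3899 0.1869 0.0643] lane [-0.1155 -0.0013] ydeg 84.73 F [ 0.83  1.88 -0.66] gap 0.696 ff 65.0 q [ 0.33  0.18 -0.92  2.14  0.19  0.9   0.78]
clock: 9.15
tool_pos: [0.4127, 0.1848, 0.0642]
ee_rot: [[-0.996, 0.091, -0.002], [0.091, 0.996, -0.0], [0.002, -0.0, -1.0]]
ft_force: [-9.8, 1.9, 10.2]
finger_gap: 0.696
finger_force: 65.9
t 9.15 tcp [0.4127 0.1848 0.0642] lane [-0.0926 -0.0013] ydeg 84.78 F [-9.79  1.91 10.19] gap 0.696 ff 65.9 q [ 0.32  0.23 -0.9   2.09  0.23  0.92  0.77]
```

```bash
python3 -m creep '{"gripper":[0,0,0,0,0,0,0,0,0,0,0,0],"delta_pos":[[-0.3,0,-0.05],[-0.7,0,-0.05],[-1.1,0,-0.05],[-1.5,0,-0.05],[-1.9,0,-0.05],[-2.3,0,-0.05],[-2.7,0,-0.05],[-3.1,0,-0.05],[-3.5,0,-0.05],[-3.9,0,-0.05],[-3.9,0,-0.05],[-3.9,0,-0.05]],"delta_rot":[[0,0,0],[0,0,0],[0,0,0],[0,0,0],[0,0,0],[0,0,0],[0,0,0],[0,0,0],[0,0,0],[0,0,0],[0,0,0],[0,0,0]]}';python3 -c "
from go import *
st()"
```

```text
clock: 10.35
tool_pos: [0.4529, 0.1807, 0.0648]
ee_rot: [[-0.996, 0.092, 0.001], [0.092, 0.996, 0.0], [-0.001, 0.001, -1.0]]
ft_force: [1.4, 0.4, -3.8]
finger_gap: 0.698
finger_force: 65.3
t 10.35 tcp [0.4529 0.1807 0.0648] lane [-0.0521 -0.0016] ydeg 84.72 F [ 1.38  0.43 -3.78] gap 0.698 ff 65.3 q [ 0.31  0.31 -0.86  2.02  0.29  0.94  0.77]
```

```bash
python3 -m creep '{"gripper":[0,8.5,8.5,8.5,8.5,8.5,8.5,8.5,8.5,0,0,0,0,0,0,0],"delta_pos":[[0,0,0.06],[0,0,0.06],[0,0,0.06],[0,0,0.06],[0,0,0.06],[0,0,-2],[0,0,-5],[0,0,-7.5],[0,0,-7.5],[2.5,-0.15,-7.5],[4.7,-0.15,-7.5],[4.7,-0.15,-7.5],[4.7,-0.15,-7.5],[4.7,-0.15,-7.5],[4.7,-0.15,-7.5],[4.7,-0.15,-7.5]],"delta_rot":[[0,0,0],[0,0,0],[0,0,0],[0,0,0],[0,0,0],[0,0,0],[0,0,0],[0,0,0],[0,0,0],[0,0,0],[0,0,0],[0,0,0],[0,0,0],[0,0,0],[0,0,0],[0,0,0]]}'; python3 - <<'E'
from go import *
st(); go(*lane(-.1,0),.055,84.6)
b=cv2.cvtColor(bot.snapshot("scene"),cv2.COLOR_RGB2BGR)
cv2.imwrite("pics/slid.png",cv2.resize(b[190:320,185:315],None,fx=4.5,fy=4.5,interpolation=cv2.INTER_CUBIC))
E
```

```text
clock: 11.95
tool_pos: [0.4057, 0.1837, 0.1396]
ee_rot: [[-0.996, 0.092, -0.0], [0.092, 0.996, 0.001], [0.0, 0.001, -1.0]]
ft_force: [0.2, -0.3, 0.2]
finger_gap: -0.001
finger_force: 0.0
t 11.95 tcp [0.4057 0.1837 0.1396] lane [-0.0994 -0.003 ] ydeg 84.72 F [ 0.19 -0.28  0.16] gap -0.001 ff 0.0 q [ 0.41  0.08 -0.94  2.04  0.07  1.06  0.91]
cm [0.05 0.29 8.47] rv [ 0.001  -0.0004  0.0021]
```

View pics/slid.png

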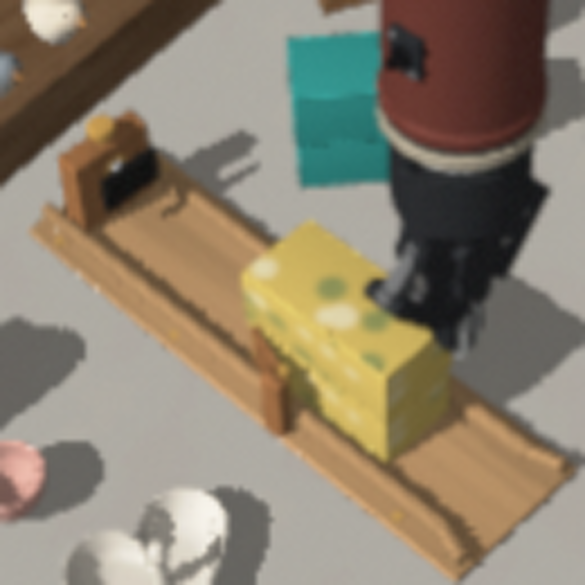

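The box stands through the gate with the flaps along its sides; its rear bottom corner is at (388,462), and the shut fingers are behind it. Next: descend and approach.

```bash
python3 -m creep '{"gripper":[0,0,0,0,0,0],"delta_pos":[[0.3,0.2,2],[0.3,0.2,5],[0.3,0.2,7.5],[0.3,0.2,8.5],[0.3,0.2,8.5],[0.3,0.2,8.5]],"delta_rot":[[0,0,0],[0,0,0.002],[0,0,0.002],[0,0,0.002],[0,0,0.002],[0,0,0.002]]}'; python3 -m creep '{"gripper":[0,0,0,0,0,0],"delta_pos":[[-0.4,0,0],[-0.8,0,0],[-1.2,0,0],[-1.6,0,0],[-2,0,0],[-2.4,0,0]],"delta_rot":[[0,0,0],[0,0,0],[0,0,0],[0,0,0],[0,0,0],[0,0,0]]}'; python3 -c "
from go import *
st()"
```

```text
clock: 12.6
tool_pos: [0.4031, 0.1865, 0.0556]
ee_rot: [[-0.996, 0.094, 0.001], [0.094, 0.996, 0.001], [-0.001, 0.001, -1.0]]
ft_force: [-0.4, 0.2, -0.0]
finger_gap: -0.003
finger_force: 0.0
clock: 13.2
tool_pos: [0.4264, 0.1838, 0.0547]
ee_rot: [[-0.996, 0.094, -0.001], [0.094, 0.996, 0.0], [0.001, 0.0, -1.0]]
ft_force: [-3.0, 0.8, 1.1]
finger_gap: 0.003
finger_force: 0.0
t 13.20 tcp [0.4264 0.1838 0.0547] lane [-0.0788 -0.001 ] ydeg 84.63 F [-3.04  0.82  1.1 ] gap 0.003 ff 0.0 q [ 0.32  0.28 -0.89  2.08  0.28  0.91  0.75]
```

```bash
python3 -m creep '{"gripper":[0,0,0,0,0,0,0,0,0,0,0,0,0,0,0,0,0,0],"delta_pos":[[-0.5,0,0],[-1,0,0],[-1.5,0,0],[-2,0,0],[-2.5,0,0],[-3,0,0],[-3.5,0,0],[-4,0,0],[-4.5,0,0],[-5,0,0],[-5.5,0,0],[-6,0,0],[-6.5,0,0],[-7,0,0],[-7.5,0,0],[-8,0,0],[-8.5,0,0],[-8.8,0,0]],"delta_rot":[[0,0,0],[0,0,0],[0,0,0],[0,0,0],[0,0,0],[0,0,0],[0,0,0],[0,0,0],[0,0,0],[0,0,0],[0,0,0],[0,0,0],[0,0,0],[0,0,0],[0,0,0],[0,0,0],[0,0,0],[0,0,0]]}'; python3 -c "
from go import *
st()"
```

```text
clock: 15.0
tool_pos: [0.5146, 0.1755, 0.0548]
ee_rot: [[-0.996, 0.094, 0.0], [0.094, 0.996, 0.001], [-0.0, 0.001, -1.0]]
ft_force: [-2.5, -0.7, -0.4]
finger_gap: -0.002
finger_force: 0.0
t 15.00 tcp [0.5146 0.1755 0.0548] lane [ 0.0098 -0.001 ] ydeg 84.61 F [-2.45 -0.66 -0.43] gap -0.002 ff 0.0 q [ 0.28  0.43 -0.81  1.9   0.38  0.97  0.77]
```

```bash
python3 -m creep '{"gripper":[0,0,0,0],"delta_pos":[[-0.2,0,0],[-0.4,0,0],[-0.6,0,0],[-0.8,0,0]],"delta_rot":[[0,0,0],[0,0,0],[0,0,0],[0,0,0]]}'|grep -E "force|pos";  python3 -m creep '{"gripper":[0,0,0,0],"delta_pos":[[-0.2,0,0],[-0.4,0,0],[-0.6,0,0],[-0.6,0,0]],"delta_rot":[[0,0,0],[0,0,0],[0,0,0],[0,0,0]]}'|grep -E "force|pos"; python3 -c "
from go import *
st()"
```

```text
tool_pos: [0.5221, 0.1748, 0.0548]
ft_force: [-2.1, -0.7, -1.5]
finger_force: 0.0
tool_pos: [0.5287, 0.1742, 0.055]
ft_force: [-0.4, -0.1, -0.4]
finger_force: 1.0
t 15.80 tcp [0.5287 0.1742 0.055 ] lane [ 0.0239 -0.001 ] ydeg 84.61 F [-0.41 -0.06 -0.42] gap 0.001 ff 1.0 q [ 0.27  0.45 -0.8   1.87  0.39  0.99  0.78]
```

```bash
python3 -m creep '{"gripper":[0,0,0],"delta_pos":[[-0.2,0,0],[-0.4,0,0],[-0.6,0,0]],"delta_rot":[[0,0,0],[0,0,0],[0,0,0]]}'|grep -E "ft_force|pos"
```

```text
tool_pos: [0.5341, 0.1737, 0.0548]
ft_force: [-2.3, -0.1, 0.2]
```

```bash
python3 -m creep '{"gripper":[0,0,0],"delta_pos":[[-0.2,0,0],[-0.4,0,0],[-0.6,0,0]],"delta_rot":[[0,0,0],[0,0,0],[0,0,0]]}'|grep -E "ft_force|pos"
```

```text
tool_pos: [0.5402, 0.1732, 0.0548]
ft_force: [-1.2, 0.8, 0.9]
```

```bash
python3 -m creep '{"gripper":[0,0,0],"delta_pos":[[-0.2,0,0],[-0.4,0,0],[-0.6,0,0]],"delta_rot":[[0,0,0],[0,0,0],[0,0,0]]}'|grep -E "ft_force|pos"
```

```text
tool_pos: [0.5462, 0.1725, 0.0548]
ft_force: [-1.6, 0.1, 0.2]
```

```bash
python3 -m creep '{"gripper":[0,0,0],"delta_pos":[[-0.2,0,0],[-0.4,0,0],[-0.6,0,0]],"delta_rot":[[0,0,0],[0,0,0],[0,0,0]]}'|grep -E "ft_force|pos"
```

```text
tool_pos: [0.5521, 0.1719, 0.0548]
ft_force: [-1.9, 0.3, 0.3]
```

```bash
python3 -m creep '{"gripper":[0,0,0],"delta_pos":[[-0.2,0,0],[-0.4,0,0],[-0.6,0,0]],"delta_rot":[[0,0,0],[0,0,0],[0,0,0]]}'|grep -E "ft_force|pos"
```

```text
tool_pos: [0.558, 0.1715, 0.0548]
ft_force: [-6.4, 1.3, 2.9]
```

Buffer contact: the force has risen to 6.4 N at TCP x = 0.558. From here I creep in finer steps.

```bash
python3 -m creep '{"gripper":[0,0,0],"delta_pos":[[-0.1,0,0],[-0.2,0,0],[-0.3,0,0]],"delta_rot":[[0,0,0],[0,0,0],[0,0,0]]}'|grep -E "ft_force|pos"
```

```text
tool_pos: [0.5598, 0.1713, 0.0545]
ft_force: [-8.2, 0.3, 2.3]
```

```bash
for i in 1; do python3 -m creep '{"gripper":[0,0,0,0],"delta_pos":[[-0.05,0,0],[-0.1,0,0],[-0.15,0,0],[-0.2,0,0]],"delta_rot":[[0,0,0],[0,0,0],[0,0,0],[0,0,0]]}'|grep -E "ft_force|pos"; done
```

```text
tool_pos: [0.5618, 0.1711, 0.0545]
ft_force: [-6.9, 0.2, 3.2]
```

```bash
python3 -m creep '{"gripper":[0,0,0],"delta_pos":[[-0.05,0,0],[-0.1,0,0],[-0.1,0,0]],"delta_rot":[[0,0,0],[0,0,0],[0,0,0]]}'|grep -E "ft_force|pos"
```

```text
tool_pos: [0.5629, 0.171, 0.0545]
ft_force: [-5.4, 0.5, 1.5]
```

```bash
python3 -m creep '{"gripper":[0,0,0],"delta_pos":[[-0.04,0,0],[-0.08,0,0],[-0.12,0,0]],"delta_rot":[[0,0,0],[0,0,0],[0,0,0]]}'|grep -E "ft_force|pos"
```

```text
tool_pos: [0.564, 0.1709, 0.0545]
ft_force: [-6.3, 0.1, 3.1]
```

```bash
python3 -m creep '{"gripper":[0,0,0],"delta_pos":[[-0.03,0,0],[-0.06,0,0],[-0.09,0,0]],"delta_rot":[[0,0,0],[0,0,0],[0,0,0]]}'|grep -E "ft_force|pos"
```

```text
tool_pos: [0.5649, 0.1708, 0.0545]
ft_force: [-6.4, 0.6, 2.2]
```

```bash
python3 -m creep '{"gripper":[0,0,0],"delta_pos":[[-0.03,0,0],[-0.06,0,0],[-0.09,0,0]],"delta_rot":[[0,0,0],[0,0,0],[0,0,0]]}'|grep -E "ft_force|pos"
```

```text
tool_pos: [0.5658, 0.1707, 0.0545]
ft_force: [-6.8, -0.7, 2.8]
```

```bash
python3 -m creep '{"gripper":[0,0],"delta_pos":[[-0.03,0,0],[-0.06,0,0]],"delta_rot":[[0,0,0],[0,0,0]]}'|grep -E "ft_force|pos"
```

```text
tool_pos: [0.5664, 0.1707, 0.0545]
ft_force: [-6.2, 1.0, 3.3]
```

```bash
python3 -m creep '{"gripper":[0,0],"delta_pos":[[-0.03,0,0],[-0.05,0,0]],"delta_rot":[[0,0,0],[0,0,0]]}'|grep -E "ft_force|pos"
```

```text
tool_pos: [0.5669, 0.1706, 0.0545]
ft_force: [-5.9, 0.3, 2.2]
```

```bash
python3 -m creep '{"gripper":[0,0],"delta_pos":[[-0.03,0,0],[-0.05,0,0]],"delta_rot":[[0,0,0],[0,0,0]]}'|grep -E "ft_force|pos"
```

```text
tool_pos: [0.5674, 0.1705, 0.0545]
ft_force: [-6.2, -0.1, 2.3]
```

```bash
python3 -m creep '{"gripper":[0,0],"delta_pos":[[-0.03,0,0],[-0.05,0,0]],"delta_rot":[[0,0,0],[0,0,0]]}'|grep -E "ft_force|pos"
```

```text
tool_pos: [0.5679, 0.1705, 0.0545]
ft_force: [-6.7, -0.0, 2.7]
```

```bash
python3 -m creep '{"gripper":[0,0],"delta_pos":[[-0.03,0,0],[-0.05,0,0]],"delta_rot":[[0,0,0],[0,0,0]]}'|grep -E "ft_force|pos"
```

```text
tool_pos: [0.568, 0.1705, 0.0544]
ft_force: [-8.6, -0.5, 4.2]
```

```bash
python3 -m creep '{"gripper":[0,0],"delta_pos":[[-0.02,0,0],[-0.02,0,0]],"delta_rot":[[0,0,0],[0,0,0]]}'|grep -E "ft_force|pos"
```

```text
tool_pos: [0.568, 0.1705, 0.0544]
ft_force: [-8.2, -0.0, 4.3]
```

```bash
python3 -m creep '{"gripper":[0,0],"delta_pos":[[-0.02,0,0],[-0.02,0,0]],"delta_rot":[[0,0,0],[0,0,0]]}'|grep -E "ft_force|pos"
```

```text
tool_pos: [0.568, 0.1705, 0.0544]
ft_force: [-9.1, -0.1, 3.8]
```

```bash
python3 -m creep '{"gripper":[0,0],"delta_pos":[[-0.03,0,0],[-0.03,0,0]],"delta_rot":[[0,0,0],[0,0,0]]}'|grep -E "ft_force|pos"
```

```text
tool_pos: [0.5681, 0.1705, 0.0542]
ft_force: [-10.9, -0.1, 4.2]
```

```bash
python3 -m creep '{"gripper":[0,0],"delta_pos":[[-0.03,0,0],[-0.03,0,0]],"delta_rot":[[0,0,0],[0,0,0]]}'|grep -E "ft_force|pos"
```

```text
tool_pos: [0.5681, 0.1705, 0.0542]
ft_force: [-11.0, 0.3, 4.6]
```

```bash
python3 -m creep '{"gripper":[0,0],"delta_pos":[[-0.03,0,0],[-0.03,0,0]],"delta_rot":[[0,0,0],[0,0,0]]}'|grep -E "ft_force|pos"
```

```text
tool_pos: [0.5681, 0.1705, 0.0541]
ft_force: [-12.6, -0.7, 4.7]
```

```bash
python3 -m creep '{"gripper":[0,0],"delta_pos":[[-0.03,0,0],[-0.03,0,0]],"delta_rot":[[0,0,0],[0,0,0]]}'|grep -E "ft_force|pos"
```

```text
tool_pos: [0.5681, 0.1705, 0.054]
ft_force: [-13.6, 0.1, 5.2]
```

```bash
python3 -m creep '{"gripper":[0,0,0],"delta_pos":[[-0.03,0,0],[-0.03,0,0],[-0.03,0,0]],"delta_rot":[[0,0,0],[0,0,0],[0,0,0]]}'|grep -E "ft_force|pos"; python3 -c "
from go import *
st()"
```

```text
tool_pos: [0.568, 0.1705, 0.0539]
ft_force: [-14.8, -0.4, 5.5]
t 21.70 tcp [0.568  0.1705 0.0539] lane [ 0.0634 -0.0009] ydeg 84.68 F [-14.82  -0.39   5.52] gap 0.004 ff 0.0 q [ 0.25  0.52 -0.78  1.77  0.42  1.03  0.8 ]
```

The buffer is home and rigid: no motion from 8.6 to 14.8 N. Now back off slightly, then lift straight up.

```bash
python3 -m creep '{"gripper":[0,0,0,0,0,0,0,0,0,0],"delta_pos":[[0.3,0,0],[0.6,0,0],[0.7,0,0],[0.7,0,-2],[0.7,0,-5],[0.7,0,-9],[0.7,0,-13],[0.7,0,-17],[0.7,0,-19],[0.7,0,-19]],"delta_rot":[[0,0,0],[0,0,0],[0,0,0],[0,0,0],[0,0,0],[0,0,0],[0,0,0],[0,0,0],[0,0,0],[0,0,0]]}'; python3 - <<'E'
from go import *
st()
b=cv2.cvtColor(bot.snapshot("scene"),cv2.COLOR_RGB2BGR);a=cv2.cvtColor(bot.snapshot("top"),cv2.COLOR_RGB2BGR)
c=np.zeros((585,800,3),np.uint8)
B=cv2.resize(b[190:320,185:315],None,fx=4,fy=4,interpolation=cv2.INTER_CUBIC);A=cv2.resize(a[145:311,165:245],None,fx=3.5,fy=3.5,interpolation=cv2.INTER_CUBIC)
c[:520,:520]=B;c[:A.shape[0],520:]=A[:585]
cv2.imwrite("pics/end.png",c)
E
```

```text
clock: 22.7
tool_pos: [0.5661, 0.1714, 0.2486]
ee_rot: [[-0.996, 0.094, 0.006], [0.094, 0.996, 0.002], [-0.006, 0.002, -1.0]]
ft_force: [-0.0, -0.4, -0.6]
finger_gap: -0.003
finger_force: 0.0
t 22.70 tcp [0.5661 0.1714 0.2486] lane [ 0.0614 -0.0003] ydeg 84.60 F [-0.03 -0.4  -0.61] gap -0.003 ff 0.0 q [ 0.33  0.32 -0.87  1.58  0.25  1.35  0.92]
```

View pics/end.png

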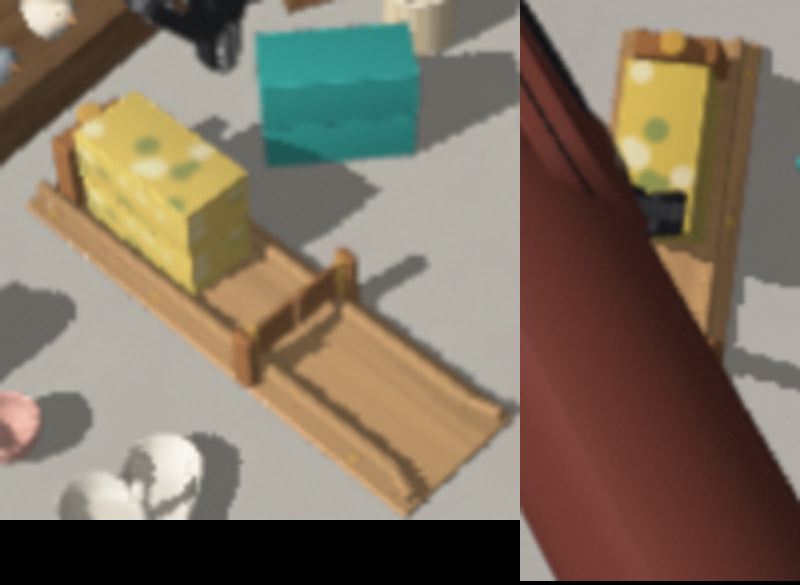

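The box stands square against the buffer, with its rear bottom corner at (195,292). Both flaps are shut at (250–340, 265–350), and the arm is well clear, so I'm handing in.

```bash
python3 -c "
from rig import bot
print(bot.sign_off())"
```

```text
the job is handed in; nothing more can be done
None
```

Job handed in at about 23 s: the gift box stands against the buffer, which held firm at 14.8 N (highest push read), with both flaps shut and the arm clear; it was slid the first 6 cm while gripped, as the arm couldn't reach behind it at the mouth.

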